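Pin the swing arm of the filing jig

ROBOT

A 7-joint arm with a two-finger parallel gripper is mounted at the origin on the work surface. World frame = base frame: x ahead of the robot, y to its left, z up, the work surface at z = 0. Lengths are in m, angles in rad, forces in N, time in s.
With the tool pointing down it reaches from about 0.4 to 0.9 m from the base axis. Payload 5.5 kg.
Tool frame: the origin (TCP) lies midway between the tips of the shut fingers; the grasp point (between the pads) lies 19 mm behind it (manip.grip_depth is the distance from the TCP to the grasp point, in m); z points along the fingers, y is the line along which they close (so a half turn about z gives the same grasp; the last joint's range is limited). The gripper opens to 92 mm and grips with 3 to 60 N. Pads are 19 mm wide; open, the fingers measure 130 mm over their backs; the gripper's body (75 mm by 190 mm) begins 47 mm behind the grasp point.
Start: joints at [-1.039, 0.501, -0.427, 1.55, 0.221, 1.138, -0.21], TCP at [0.173, 0.627, 0.227] pointing down, gripper open.
Joint ranges: [-2.88, 2.88], [-0.31, 2.03], [-1.54, 1.56], [0.2, 2.42], [-1.41, 4.55], [0.19, 2.02], [-2.57, 2.57]. Speed limits (rad/s): [2.57, 2.57, 3.14, 3.14, 3.14, 3.14, 3.14].

INTERFACE

Orientations are given as a unit quaternion [x, y, z, w].
In Python, from bench import manip, effector, viewer gives the robot as it stands. Calls block until the motion is done:
- manip.move_pose(position, orientation): joint-space move of the TCP to a pose.
- manip.servo_line(position, ori=None, vel=0.15): straight line of the TCP; ori=None keeps the orientation; vel is the mean speed in m/s.
- manip.movej(angles): joint-space move.
- effector.open_jaws() and effector.close(f_grip=None): open the fingers fully, or close them until they stop; f_grip is the grip in N (None keeps the last).
- manip.sleep(seconds).
- manip.solve_ik(position, orientation): joint angles nearest the present ones, or None.
- viewer.get_image(name): name is "side" or "top" or "wrist"; returns the picture (480x640x3 uint8, red, green, blue); there is no depth.
- viewer.get_calibration(name): a dict with "vfov" (degrees; the focal length in pixels is half the picture's height over the tangent of half this angle, whatever the lens; pixels are square), "cx", "cy" (the principal point, pixels), "eye" and "attitude" of the camera in the world. Camera axes: x right, y down, z forward; pixel columns grow to the right and rows downward; lengths in m; the calibration is good to about 2 mm. A picture is of the moment at which its call begins: read the wrist's pose just before it. get_calibration takes no time and is no camera call; for the wrist camera it gives the pose at the moment of the call.
A pose or a line that the arm cannot do raises manip.PlanningError and nothing moves.
- manip.hand_in(): hands the job in; it is judged then, once.
Readings, each from a call of its own:
- manip.current_clock(): time.
- manip.current_q(): joint angles.
- manip.current_joint_velocities(): joint speeds.
- manip.current_tau(): joint torques, N m.
- manip.current_tool_pos(): TCP position.
- manip.current_tcp_rot(): TCP orientation.
- manip.current_force(): force on the tool from outside, world axes, zero at the start.
- manip.current_wrist_torque(): the same for the moment, N m.
- manip.current_finger_gap(): finger opening in m.
- manip.current_gripper_force(): force on a finger pad.
Only numpy, scipy, OpenCV 4.12 (cv2) and the standard library are available. Lean on these libraries where they do the work, as an engineer would, in place of code of your own. Each camera call takes 0.05 s, during which the arm holds its last target. There are 200 camera calls.

TASK

Swing the filing jig's arm fully home so that its eye sits between the two ears of the yoke, then take the longest of the three steel pins from the wooden rack and drop it down through both ears and the eye, until its collar sits on the upper ear. Let go and leave the arm pinned.

Things in the scene. Friction and masses are not known exactly. Their poses are not given: they have to be found in the camera images.
- pin: Longest of 3 steel pins standing upright in a wooden rack (35 high, holes 22 deep, 65 apart, any order). Origin: centre of its tip; z along the pin to its head. From the tip: shank 14 dia, 60 long, last 6 tapered; collar 40 dia (60 to 66); round grip 22 dia (66 to 100). 0.22 kg. The other two differ only in shank (24 and 30), so their heads stand 36 and 30 lower. All mm.
- yoke (a point): Filing jig's yoke, fixed on the bench: two level 60 mm square steel ears, 8 thick, 20 gap, a 26 mm hole through each, joined by a web on this frame's +x side. Point: hole centre on the upper ear's top face, 86 mm above the bench, z up. Clear for 60 mm below it once the arm is home. The arm's pivot is at x 0, y -200 mm in this frame; the arm enters from the open -x side.
- swing_handle (a point): Top centre of the upright round wooden handle on the jig's flat aluminium arm: 22 mm dia, 60 high, top 133 mm above the bench, arm's top face at 73 mm. It stands 110 mm from the arm's pivot; the arm's eye (26 mm hole in a 50 mm square end) is 200 mm from the pivot on the same line. With the arm home the handle is at x 0, y -90 mm in the yoke's frame.
- swing (a joint): Arm angle about its upright pivot, rad: 0 is home at its stop, eye in line with the holes in the ears; larger (up to 1.0) is swung out to the yoke's -x side, anticlockwise from above. Turns easily (about 1 N at the handle) and stays where it is left.
Mind the look-alikes: they are no part of the job. What is shaped like the pin but black or turquoise is not meant.

How it is judged:
By the outcome, as a careful person would: the job done as asked, in the order asked, and still so for the second after the job is handed in, with the robot touching nothing.
It also fails if it takes over 51 s, if anything falls off the work surface, if the arm or the gripper's body presses on something with over 40 N, if the wrist force passes 120 N, or if a joint passes its speed limit or range.

## Working session

There is one attempt and no reset: what is moved stays moved. The work goes in short steps, each a Python script; the robot and the scene stay as the last script left them, time stands still between calls to the robot, and variables do not carry over. Pictures are saved under pics/ and viewed, at most 10 in all, crops included, and the job is handed in when it is done.

```bash
mkdir -p pics; ls
python3 - <<'E'
from bench import manip, effector, viewer
import cv2
for n in ["top","side"]:
    c=viewer.get_calibration(n); print(n,c)
    cv2.imwrite(f"pics/{n}0.png",viewer.get_image(n)[:,:,::-1])
print(viewer.get_calibration("wrist"), manip.current_tcp_rot(), manip.current_clock(), manip.grip_depth)
E
```

```text
pics
top {'vfov': 42.6923991854691, 'cx': 323.29112397602375, 'cy': 243.51840184965715, 'eye': array([ 0.42271045, -0.05713741,  1.41991093]), 'attitude': array([ 0.71402414, -0.69798397,  0.03721419, -0.04003752])}
side {'vfov': 55.97197591321216, 'cx': 319.19374552252617, 'cy': 237.15265585277623, 'eye': array([ 0.27776384, -0.68347232,  0.56067379]), 'attitude': array([ 0.86010008, -0.1947862 ,  0.0973296 , -0.46131674])}
{'vfov': 63.68963534103804, 'cx': 313.96901895611063, 'cy': 236.7357836409006, 'eye': array([0.10131773, 0.64484042, 0.38306173]), 'attitude': array([0.78774063, 0.60021775, 0.08322767, 0.11079936])} [ 1.33975070e-01  9.90984306e-01 -8.76578853e-04 -1.28453446e-04] 0.1 0.0188
```

View pics/top0.png

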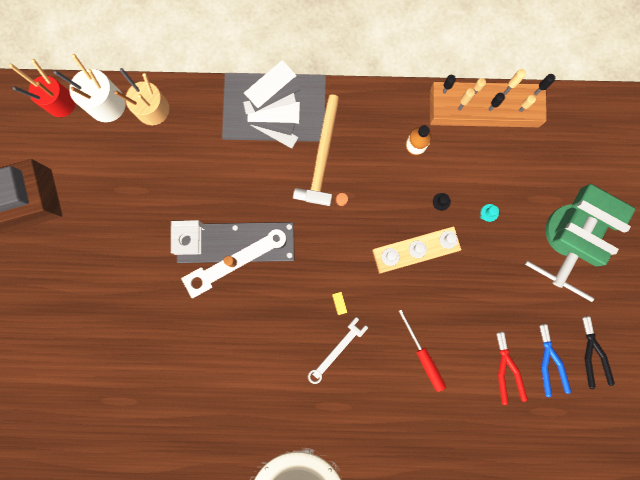

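View pics/side0.png

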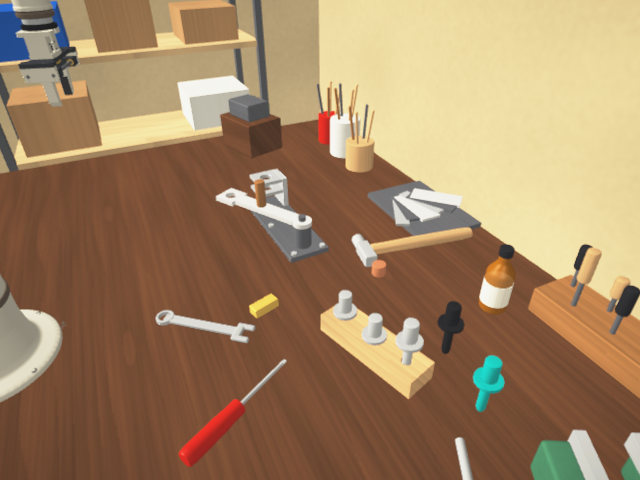

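The top view shows the jig: yoke hole about (185,239), handle about (230,261), pivot about (278,238). The rack holds pins at (390,257), (419,249) and (449,239). In the side view these are (345,303), (375,327) and (410,333).
Candidates: the three rack pins, black (442,201 top; 452,320 side) and turquoise (490,212 top; 489,375 side). The rightmost rack pin fits: it is steel, and its collar stands well clear of the rack. I'll confirm that in a crop.

```bash
cat > h.py <<'E'
import numpy as np, cv2
from bench import manip, effector, viewer
from scipy.spatial.transform import Rotation as R
def ray(c,u,v):
    f=240/np.tan(np.radians(c["vfov"]/2))
    d=R.from_quat(c["attitude"]).apply([(u-c["cx"])/f,(v-c["cy"])/f,1.])
    return np.array(c["eye"]),d
def onz(c,u,v,z):
    o,d=ray(c,u,v); return o+d*(z-o[2])/d[2]
def proj(c,p):
    f=240/np.tan(np.radians(c["vfov"]/2))
    q=R.from_quat(c["attitude"]).inv().apply(np.array(p)-c["eye"])
    return np.array([c["cx"]+f*q[0]/q[2],c["cy"]+f*q[1]/q[2]])
def down(yaw): # fingers close along direction at angle yaw (rad) from world x
    y=np.array([np.cos(yaw),np.sin(yaw),0]);z=np.array([0,0,-1.]);x=np.cross(y,z)
    return R.from_matrix(np.c_[x,y,z]).as_quat()
E
python3 - <<'E'
from h import *
t=cv2.imread("pics/top0.png");s=cv2.imread("pics/side0.png")
a=cv2.resize(s[270:400,310:510],(800,520//1),interpolation=cv2.INTER_CUBIC)[:, :]
b=cv2.resize(t[210:305,160:300],None,fx=4,fy=4,interpolation=cv2.INTER_CUBIC)
cv2.imwrite("pics/pins.png",a);cv2.imwrite("pics/jig.png",b)
c=viewer.get_calibration("top")
for n,u,v,z in [("hole",185,239,.086),("handle",230,261,.133),("pivot",278,238,.073),("eye",196,283,.073),("p3",449,239,.113),("p2",419,249,.08),("p1",390,257,.08),("blk",442,201,.1),("tq",490,212,.1)]:
    print(n,onz(c,u,v,z).round(4))
E
```

```text
hole [0.5721 0.2527 0.086 ]
handle [0.5225 0.1449 0.133 ]
pivot [0.5805 0.0503 0.073 ]
eye [0.4771 0.2269 0.073 ]
p3 [ 0.5819 -0.3192  0.113 ]
p2 [ 0.5623 -0.2601  0.08  ]
p1 [ 0.5433 -0.1968  0.08  ]
blk [ 0.6664 -0.3065  0.1   ]
tq [ 0.6445 -0.4108  0.1   ]
```

View pics/pins.png

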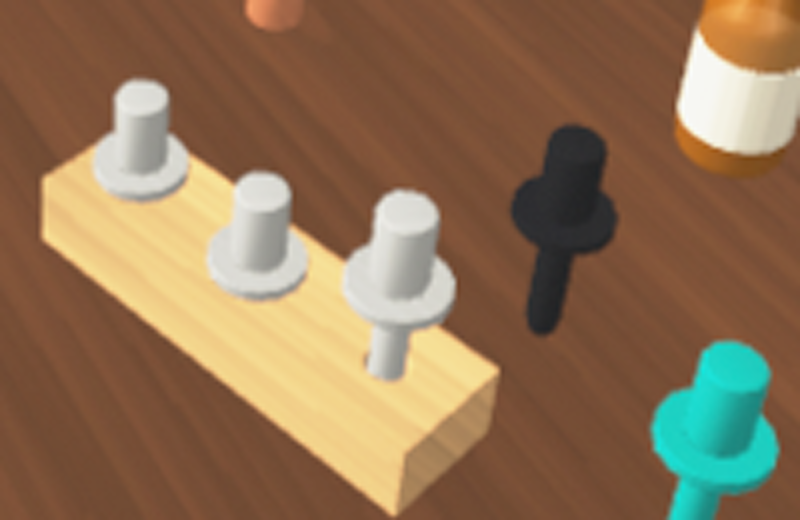

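View pics/jig.png

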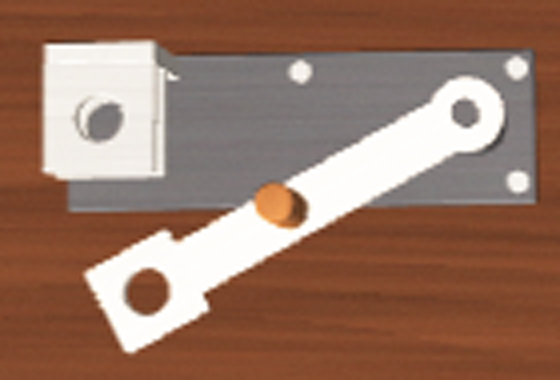

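The crop confirms that the rightmost rack pin is the long one: its collar stands high with the shank visible, while the other two collars sit almost on the rack. In the jig crop, converted to full-image pixels, the hole is at (184.8,239.7), the handle at (228.8,260.7), the pivot at (276.3,238) and the eye at (197,282.8). Next I move above the handle and look with the wrist camera.

Run:
```python
from h import *
c=viewer.get_calibration("top")
for n,u,v,z in [("hole",184.8,239.7,.086),("handle",228.8,260.7,.133),("pivot",276.3,238,.073),("eye",197,282.8,.073)]:
    print(n,onz(c,u,v,z).round(4))
manip.move_pose([.49,.16,.30],down(.54))
c=viewer.get_calibration("wrist"); im=viewer.get_image("wrist")
cv2.imwrite("pics/w1.png",im[:,:,::-1])
np.save("w1.npy",c,allow_pickle=True)
print(manip.current_clock(),manip.current_q().round(2) if hasattr(manip.current_q(),'round') else manip.current_q())
for p in ([.57,.2533,.086],[.523,.147,.133],[.5805,.0545,.073]): print(proj(c,p))
```

```text
hole [0.5706 0.253  0.086 ]
handle [0.5231 0.1474 0.133 ]
pivot [0.5804 0.054  0.073 ]
eye [0.4776 0.2248 0.073 ]
2.2 [-0.3   0.16 -0.08  1.81  0.01  1.17  0.16]
[437.01245869 165.91930881]
[338.59700993 247.96628006]
[334.87523832 325.51813909]
```

View pics/w1.png

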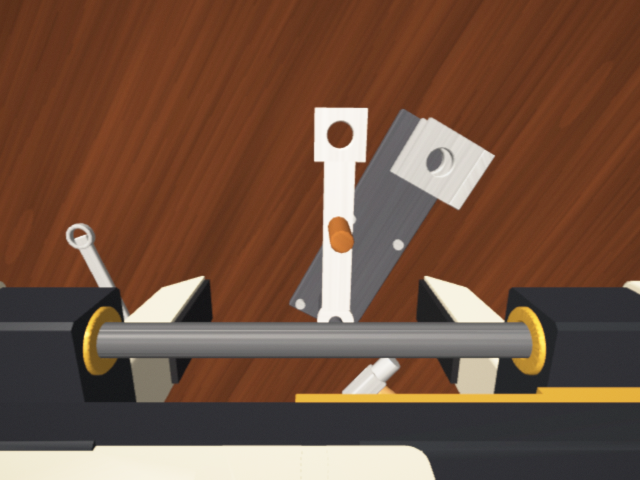

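The wrist view shows the eye at (340,134), the handle top at (342,243) and the upper ear's hole at (439.5,161). These are about 5 px from the top-camera prediction, so I'll fuse the two cameras, grip the handle and swing it home.

Run:
```python
from h import *
c=np.load("w1.npy",allow_pickle=True).item()
hw=onz(c,439.5,161.5,.086); gw=onz(c,342,243,.133); print("wrist",hw,gw)
hole=(hw+[.5706,.253,.086])/2; g=(gw+[.5231,.1474,.133])/2
P=(np.array([.5804,.054])+(hw-[.5706,.253,.086])[:2]/2)
a=np.arctan2(*(g[:2]-P)[::-1]); r=np.hypot(*(g[:2]-P)); ah=np.arctan2(*(hole[:2]-P)[::-1])
print("P",P,"r",r,"ang",a,"home",ah,"dist",np.hypot(*(hole[:2]-P)))
Z=.100
manip.move_pose([g[0],g[1],.17],down(a-np.pi/2)); manip.servo_line([g[0],g[1],Z],vel=.12)
print("F",np.round(manip.current_force(),1))
effector.close(8)
print("gap",manip.current_finger_gap(),manip.current_tool_pos(),np.round(manip.current_force(),1),manip.current_clock())
for k,t in enumerate(np.linspace(a,ah,6)[1:]):
    manip.servo_line([P[0]+.11*np.cos(t),P[1]+.11*np.sin(t),Z],down(t-np.pi/2),vel=.06)
    print(np.round(manip.current_force(),1),np.round(manip.current_tool_pos(),4))
cv2.imwrite("pics/top1.png",viewer.get_image("top")[:,:,::-1])
np.savez("st.npz",P=P,hole=hole,ah=ah)
print(manip.current_clock())
```

```text
wrist [0.5695736  0.25786797 0.086     ] [0.52312972 0.15240503 0.133     ]
P [0.5798868  0.05643398] r 0.10935912976543816 ang 2.1166326267594235 home 1.620002805269203 dist 0.1992411604061771
F [-0.3 -0.  -0. ]
gap 0.021562097460425957 [0.52323648 0.15004948 0.10002831] [ 0.7  0.8 -0. ] 4.6167
[ 1.2 -2.4  0.8] [0.5326 0.1551 0.1   ]
[ 0.9 -2.9  1.5] [0.5424 0.1593 0.1   ]
[ 0.6 -2.2  0.8] [0.5527 0.1625 0.1   ]
[ 0.7 -4.1  1.7] [0.5634 0.1647 0.1   ]
[ 0.4 -4.5  2.2] [0.5742 0.1658 0.1   ]
6.3333
```

No stop contact yet, so I push on in small steps until the stop is felt.

Run:
```python
from h import *
s=np.load("st.npz");P=s["P"];t=float(s["ah"])
for k in range(14):
    t-=.01
    manip.servo_line([P[0]+.11*np.cos(t),P[1]+.11*np.sin(t),.1],vel=.03)
    F=np.array(manip.current_force()); print(k,round(t,3),F.round(1),np.round(manip.current_tool_pos(),4))
    if F[0]<-8: break
manip.sleep(.2)
effector.open_jaws()
p=np.array(manip.current_tool_pos()); manip.servo_line([p[0],p[1],.18],vel=.2)
# look at yoke from close, wrist camera forward of tool x axis
q=manip.current_tcp_rot(); c=viewer.get_calibration("wrist"); off=(np.array(c["eye"])-manip.current_tool_pos()); print("camoff",off)
hole=s["hole"]; tgt=np.array([hole[0],hole[1],0])-[off[0],off[1],-.25]
fw=R.from_quat(c["attitude"]).apply([0,0,1]); print("fwd",fw)
tgt=np.array([hole[0],hole[1],.086])-off-fw/abs(fw[2])*.27
try:
    manip.move_pose(tgt,q)
except Exception as e: print(e)
c=viewer.get_calibration("wrist"); cv2.imwrite("pics/w2.png",viewer.get_image("wrist")[:,:,::-1]); np.save("w2.npy",c,allow_pickle=True)
cv2.imwrite("pics/top2.png",viewer.get_image("top")[:,:,::-1])
print(manip.current_tool_pos(),proj(c,hole),manip.current_clock())
```

```text
0 1.61 [-1.7 -5.7  5.1] [0.5743 0.1658 0.1   ]
1 1.6 [-5.3 -5.5  7.9] [0.5743 0.1659 0.0999]
2 1.59 [-8.1 -6.3  9.1] [0.5743 0.1659 0.0998]
camoff [-0.0038307   0.07258447  0.15730715]
fwd [ 0.01459756 -0.27355426 -0.9617458 ]
[0.56931657 0.25790974 0.19702422] [316.51511053 239.47329839] 9.5917
```

View pics/w2.png

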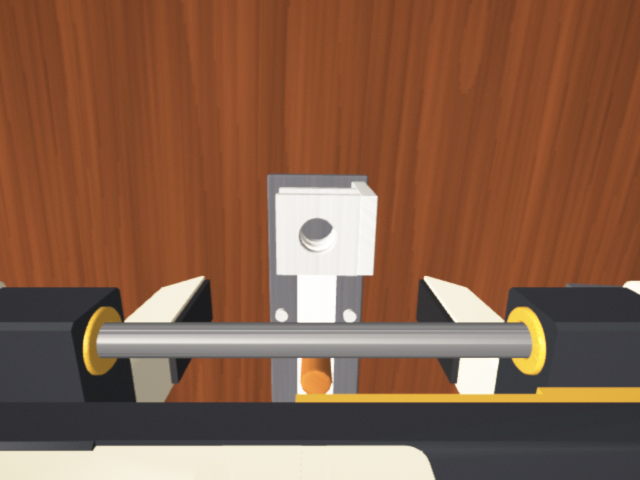

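The arm is home: the eye shows under the ear's hole, which is centred near (318,235), and the handle (316,375) is in line. Next I refine the hole position and take a wrist look over the rack.

Run:
```python
from h import *
c=np.load("w2.npy",allow_pickle=True).item()
im=cv2.imread("pics/w2.png")
g=cv2.cvtColor(im,cv2.COLOR_BGR2GRAY)[205:265,285:352]
for th in (170,190,205):
    m=(g<th).astype(np.uint8); cs,_=cv2.findContours(m,0,cv2.CHAIN_APPROX_NONE)
    cs=[k for k in cs if 300<cv2.contourArea(k)<2500]
    for k in cs:
        (x,y),ax,an=cv2.fitEllipse(k); print(th,x+285,y+205,ax,onz(c,x+285,y+205,.086))
print("eyeball",onz(c,318,235,.086))
t=cv2.imread("pics/top2.png"); 
# rack look: fingers along up-left/down-right in top image => world (+x,+y)
yaw=np.radians(45); 
p=np.array([.5819,-.3192]); 
q=down(yaw); 
# place so that camera sees pin: camera offset 73mm along tool -? from TCP
ty=R.from_quat(manip.current_tcp_rot()).inv().apply(np.array(c["eye"])-manip.current_tool_pos()); off=R.from_quat(q).apply(ty)
fl=R.from_quat(manip.current_tcp_rot()).inv().apply(R.from_quat(c["attitude"]).apply([0,0,1])); fw=R.from_quat(q).apply(fl)
tgt=np.array([p[0],p[1],.113])-off-fw/abs(fw[2])*.25
print(tgt,off)
manip.move_pose(tgt,q)
c=viewer.get_calibration("wrist"); cv2.imwrite("pics/w3.png",viewer.get_image("wrist")[:,:,::-1]); np.save("w3.npy",c,allow_pickle=True)
print(manip.current_tool_pos(),proj(c,[p[0],p[1],.113]),manip.current_q(),manip.current_clock())
```

```text
170 314.1804141998291 231.99024200439453 (24.854408264160156, 34.08826446533203) [0.56810523 0.26094465 0.086     ]
190 314.26368522644043 232.05940437316895 (26.778194427490234, 33.81275177001953) [0.56816775 0.26089635 0.086     ]
205 314.29384422302246 232.5202407836914 (28.368488311767578, 34.21759796142578) [0.56820756 0.26055436 0.086     ]
eyeball [0.57097267 0.25884567 0.086     ]
[ 0.58612003 -0.32198785  0.20576317] [-0.05463436  0.0526388   0.15723683]
[ 0.58689657 -0.32040457  0.20569842] [311.23625376 232.96598552] [ 0.36654327  0.51944403  0.13291982  1.53501078 -0.07510473  1.09222983
  1.30410556] 11.7333
```

View pics/w3.png

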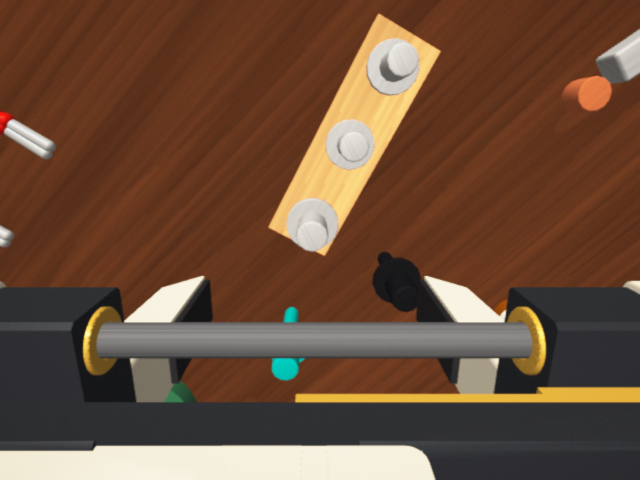

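In the wrist view the long pin's head is at (312,233), matching the prediction. Black (400,285) and turquoise (287,350) are clear of the diagonal finger line. Next I grasp, lift and carry it to just above the ear.

Run:
```python
from h import *
c=np.load("w3.npy",allow_pickle=True).item()
pw=onz(c,312,234,.113); p=(pw+[.5819,-.3192,.113])/2; print(pw,p)
q=down(np.radians(45))
manip.move_pose([p[0],p[1],.15],q); manip.servo_line([p[0],p[1],.084],vel=.1)
print("F",np.round(manip.current_force(),1))
effector.close(40)
print("gap",manip.current_finger_gap(),np.round(manip.current_force(),1),np.round(manip.current_tool_pos(),4))
manip.servo_line([p[0],p[1],.20],vel=.12)
print("gap",manip.current_finger_gap(),np.round(manip.current_force(),1),manip.current_clock())
h=[.5703,.2565]
manip.move_pose([h[0],h[1],.20],q)
manip.servo_line([h[0],h[1],.086+.071+.008],vel=.1)
print(np.round(manip.current_force(),1),np.round(manip.current_tool_pos(),4),manip.current_clock())
im=viewer.get_image("side")[:,:,::-1]; cv2.imwrite("pics/s4.png",im)
cv2.imwrite("pics/s4c.png",cv2.resize(im[110:230,200:350],None,fx=5,fy=5,interpolation=cv2.INTER_CUBIC))
sc=viewer.get_calibration("side")
for z in (.086,.094): print((proj(sc,[*h,z])-[200,110])*5)
```

```text
[ 0.58277103 -0.31934626  0.113     ] [ 0.58233552 -0.31927313  0.113     ]
F [-0.2  0.5 -0.1]
gap 0.021371967657558784 [-0.6  0.1 -0. ] [ 0.5824 -0.3191  0.0839]
gap 0.021105544553331856 [-0.6  0.1 -2.7] 15.0917
[-0.3  1.3 -2.1] [0.5703 0.2561 0.1646] 17.6583
[325.65524926 329.96229542]
[324.32649781 314.66878205]
```

View pics/s4c.png

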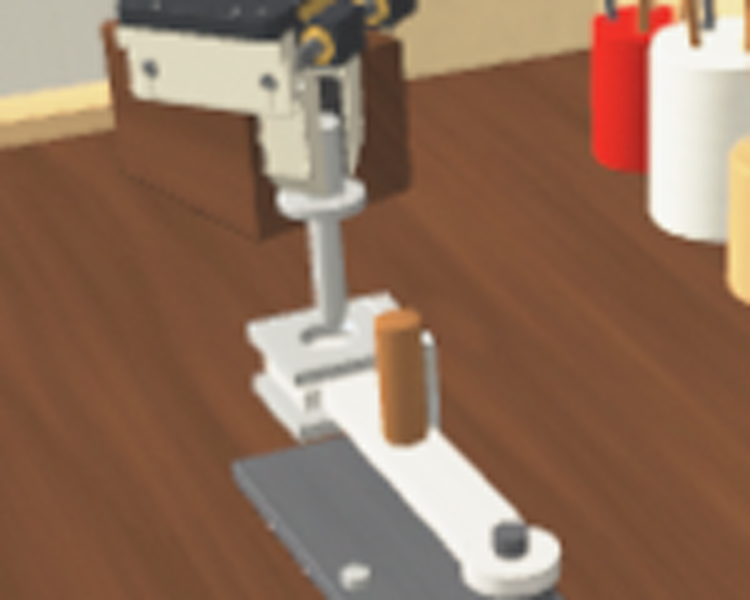

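In the side crop the pin tip (331,326) hangs over the hole (centre about 328,337). After allowing for camera bias it is 1–3 mm off, inside the 6 mm clearance. I nudge it slightly and lower with a force guard.

Run:
```python
from h import *
h=[.5693,.2575]
F0=np.array(manip.current_force()); z=.1646; zend=.026+.071
while z>zend+.0005:
    z=max(z-.006,zend+.0005); manip.servo_line([*h,z],vel=.05)
    F=np.array(manip.current_force())-F0; print(round(z-.071,4),F.round(1),end=" | ")
    if np.linalg.norm(F)>5: print("contact"); break
print(manip.current_finger_gap(),np.round(manip.current_tool_pos(),4),manip.current_clock())
```

```text
0.0876 [-1.  -0.6 -1. ] | 0.0816 [-1.3 -0.8 -0.7] | 0.0756 [ 0.1 -0.9 -0.4] | 0.0696 [-0.2 -0.6  0.4] | 0.0636 [ 0.1 -0.3 -0.4] | 0.0576 [ 0.2  0.2 -1.3] | 0.0516 [-0.7 -0.9 -1. ] | 0.0456 [-0.  -0.8 -0.3] | 0.0396 [ 0.  -0.4 -0.3] | 0.0336 [-0.9 -1.4 -1.1] | 0.0276 [-1.1 -0.8 -1. ] | 0.0265 [-1.  -0.2  0.1] | 0.021142164086003678 [0.5693 0.2575 0.0975] 20.9083
```

Fully inserted with no contact and the collar just above the ear. Now release, withdraw and check.

Run:
```python
from h import *
h=[.5693,.2575]
effector.open_jaws(); manip.sleep(.2)
manip.servo_line([*h,.22],vel=.15); manip.move_pose([.45,-.05,.30],down(np.radians(45))); manip.sleep(.3)
s=viewer.get_image("side")[:,:,::-1]; t=viewer.get_image("top")[:,:,::-1]
a=cv2.resize(s[140:260,200:340],(400,343),interpolation=cv2.INTER_CUBIC); b=cv2.resize(t[200:300,160:276],(398,343),interpolation=cv2.INTER_CUBIC)
cv2.imwrite("pics/end.png",np.hstack([a,b])); print(manip.current_clock())
```

```text
24.9583
```

View pics/end.png

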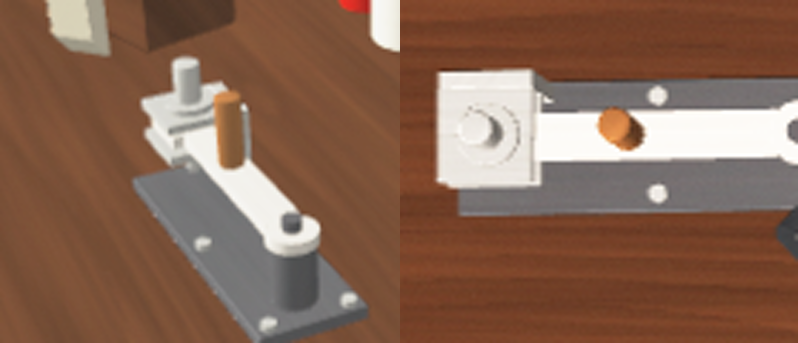

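The pin is upright with its collar flat on the upper ear (185,103 left; 485,130 right), and the arm is home.

```bash
python3 -c "
from bench import manip
print(manip.hand_in())"
```

```text
the job is handed in; nothing more can be done
None
```

The arm is swung home and pinned with the longest steel pin, its collar sitting on the upper ear, and the job was handed in at about 25 s on the robot's clock.

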